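Hold the bobbin winder's recessed reset button down

ROBOT

A 6-joint arm with a two-finger parallel gripper is mounted at the origin on a cart in front of the work surface, level with it; the furniture and walls round the work are solid. World frame = base frame: x ahead of the robot, y to its left, z up, the work surface at z = 0. Lengths are in m, angles in rad, forces in N, time in s.
With the tool pointing down it reaches from about 0.25 to 0.8 m from the base axis. Payload 3.9 kg.
Tool frame: the origin (TCP) lies at the very end of the fingers, on their centre line; the grasp point (between the pads) lies 19 mm behind it; x points along the fingers, z is the direction in which the jaws open and shut, and the axes are right-handed (so a half turn about x gives the same grasp; the last joint's range is limited). The gripper opens to 85 mm and grips with 20 to 120 N. Pads are 22 mm wide; open, the fingers measure 114 mm over their backs; the gripper's body (76 mm by 85 mm) begins 54 mm behind the grasp point. The pads swing forward as they close: fully open they stand 13 mm farther back than shut.
Start: joints at [-1.331, 0.26, -0.138, 1.173, 0, 1.571], TCP at [0.125, -0.51, 0.231] pointing down, gripper open.
Joint ranges: [-2.78, 2.78], [-0.83, 1.72], [-1.28, 1.37], [-1.9, 2.12], [-1.57, 1.48], [-3.14, 3.14]. Speed limits (rad/s): [2.57, 2.57, 3.14, 3.14, 3.14, 3.14].

INTERFACE

Orientations are given as a rotation vector (axis times angle).
In Python, from plant import robot, optics, sign_off gives the robot as it stands.
- The arm moves only by the tool play_rows, never from a script. Its argument "targets" is a list of rows, each an object with "dr": the turn, a rotation vector about the world's x, y, z in units of 5 degrees (1.0 is 5 degrees), a list of three; "offset": the shift along the world's x, y, z in units of 25 mm (1.0 is 25 mm), a list of three; "gripper": the gripper's target within -1 to 1 (shut at 1, half-way at 0, fully open at -1). A call has exactly 10 rows; each row shifts and turns the commanded pose from where the row before left it; what a row does not reach is not made up. A row lasts 1/12 s, in which the tool goes at most 41.7 mm and 7.16 degrees, less where a joint would pass 70% of its speed; a pose out of reach is approached as far as the arm can. A call is refused whole if a number of a shift passes 1 or a number of a turn 1, either way. A call with a gripper value outside its range is refused whole. The fingers move at their own pace and stop on an object; "squeeze" is the grip in N (left out, the last holds). Time passes only in rows, so rows that do not move let the fingers close, or fill a call up. It gives the time, the measured TCP pose, the force and the opening at its end, in the units of the state.
- robot.get_state(): the state, without advancing time (a new reading comes with each control period).
- optics.read_camera(name): name is "scene" or "top"; returns the picture (400x640x3 uint8, blue, green, red); there is no depth.
- optics.calibration(name): a dict with "fx", "fy", "cx", "cy" (pixels), "world_from_camera" (4x4, takes a point from camera to world coordinates). Camera axes: x right, y down, z forward; pixel columns grow to the right and rows downward; lengths in m; the calibration is good to about 2 mm. A picture is of the moment at which its call begins. calibration takes no time and is no camera call.
- sign_off(): hands the job in, once; it reports no verdict.
The state is a dict: "time_s": time; "qpos": joint angles; "joint_velocities": joint speeds; "joint_torque": joint torques, N m; "position": TCP position; "tool_rot": TCP orientation; "contact_force": force on the tool from outside, world axes, zero at the start; "moment": the same for the moment, N m; "width": opening from 0.0 (shut) to 1.0 (fully open).
Only numpy, scipy, OpenCV 4.12 (cv2) and the standard library are available. Lean on these libraries where they do the work, as an engineer would, in place of code of your own. Each camera call takes 0.05 s, during which the arm holds its last target.

TASK

The small bobbin winder has tripped. Swing its thread-guide arm all the way aside to uncover the reset hole, take the small screwdriver from the wooden tool stand (leave the awl where it is) and push its blade down through the hole until the recessed reset button is fully down. Finish like that, with the screwdriver still in the gripper holding the button down.

Things in the scene. Friction and masses are not known exactly. Their poses are not given: they have to be found in the camera images.
- winder: The bobbin winder, fixed to the worktop: a flat grey box 124 (x) x 154 (y) x 55 mm high with a bobbin on a short spindle at (35, -45) mm on its top, up to 75 mm high. Origin at the centre of its underside, z up, -x its front (towards the robot at yaw 0). Nothing on it but the guide arm and the button moves.
- reset_hole (a point): Centre of the mouth of the reset hole, 57 mm above the worktop: an upright round hole 14 mm wide with a low aluminium rim 24 mm across (2 mm high) in the winder's top, at (-30, 0) mm from the winder's origin. The grey button, 12.4 mm across, fills the bottom of the hole; its face lies 20 mm below this point when up. At the start a disc on the guide arm covers the hole.
- reset_button (a joint): How far the button is pressed straight down, m: 0 up, 0.005 fully down on its stop. It springs back; it needs 1.4 N to start and about 5 N to be fully down.
- guide_pivot (a point): A point on the guide arm's upright hinge axis, at the height of the middle of the arm's knob (89 mm above the worktop). The hinge stands at (-30, 55) mm from the winder's origin.
- guide_knob (a point): Middle of the upright round black knob, 16 mm across and 30 mm high, on the free end of the guide arm: 98 mm from the hinge axis, its top 15 mm above this point (104 mm above the worktop). The aluminium bar it stands on is 12 mm wide, its top 74 mm above the worktop; the bar carries a steel disc 36 mm across, 55 mm from the hinge, over the hole.
- guide_arm (a joint): Angle of the guide arm, rad: 0 = over the hole, pointing from the hinge along the winder's -y; growing anticlockwise seen from above, to its stop at 1.6, where it points along the winder's +x (to the back). It starts between 0 and 0.2, turns with light friction (about 0.5 N at the knob) and stays where it is left.
- tool_stand: Wooden tool stand fixed to the worktop, 66 (x) x 126 (y) x 55 mm high, origin at the centre of its underside, z up. Two upright sockets 5.5 mm wide and 45 mm deep in its top at (0, -33) and (0, 33) mm, 10 mm above the worktop at their floors; one holds the screwdriver, the other the awl, either way round.
- screwdriver_handle (a point): Middle of the handle of the small screwdriver, standing blade down in the stand: handle about 21 mm thick and 74 mm long (37 mm above and below this point), red; the blade below it is a rod 4.4 mm thick, 66 mm long. z points up along the tool while it stands. Whole length 141 mm, 50 g.
- screwdriver_tip (a point): End of the screwdriver's blade, 104 mm below the middle of its handle (straight along the tool). z points from the tip to the handle.
- awl_handle (a point): Middle of the handle of the awl that stands in the other socket: brown turned wooden handle 25 mm thick and 70 mm long, with a thin pointed blade; 129 mm long in all. Its top stands about 140 mm above the worktop, the screwdriver's about 151 mm.

How it is judged:
On the way, in this order (a step that is already met when the one before it is completed fails the run):
1. the guide arm is swung aside (value of joint guide_arm above 1.2 rad), for 0.2 s.
2. the screwdriver's tip is inside the reset hole (z of screwdriver_tip in the frame of reset_hole below -0.004 m and horizontal distance between screwdriver_tip and reset_hole below 0.007 m), for 0.1 s.
At the end, for the whole second after the job is handed in: The button is at least 4 of its 5 mm down, pressed (over 1.5 N) by the screwdriver, whose tip is in the reset hole (within 7 mm of its axis, at least 18 mm deep); the gripper's fingers grip the screwdriver (over 3 N); the guide arm stands swung aside (over 1.2 rad). All this for the last second (value of joint reset_button above 0.004 m and contact force between screwdriver and reset_button above 1.5 N and horizontal distance between screwdriver_tip and reset_hole below 0.007 m and z of screwdriver_tip in the frame of reset_hole below -0.018 m and contact force between the fingers and screwdriver above 3 N and value of joint guide_arm above 1.2 rad); the arm keeps its last pose, push and grip.
It fails at once if the awl is taken out or knocked (its handle moves more than 30 mm) (distance of awl_handle from where it was at the start of the episode above 0.03 m).
It also fails if it takes over 64 s, if anything falls off the work surface, if the arm or the gripper's body presses on something with over 40 N, if the wrist force passes 120 N, or if a joint passes its speed limit or range.

## Working session

There is one attempt and no reset: what is moved stays moved. The work goes in short steps, Python scripts to look and compute and a tool call to move; the robot and the scene stay as the last step left them, time stands still between calls to the robot, and variables do not carry over. Pictures are saved under pics/ and viewed, and the job is handed in when it is done.

Besides the shell and the picture viewer there is one more tool, called after ">>>" as name([rows], argument=value, ...), one row to a line, values as JSON. play_rows: Moves the arm, as the interface text tells. Its arguments: {"type":"object","properties":{"targets":{"type":"array"},"squeeze":{"type":"number"}},"required":["targets"]}

```bash
mkdir -p pics; ls
python3 - <<'E'
from plant import robot, optics
import cv2
for n in ("scene","top"):
    im=optics.read_camera(n); cv2.imwrite(f"pics/{n}0.png",im)
    c=optics.calibration(n); print(n,c)
print(robot.get_state())
E
```

```text
pics
scene {'fx': 503.37170511552284, 'fy': 503.37170511552284, 'cx': 322.070347890871, 'cy': 191.3572782903201, 'world_from_camera': array([[-0.70354893, -0.41895634,  0.5740161 , -0.2129425 ],
       [-0.71061218,  0.42272712, -0.5624341 ,  0.66087768],
       [-0.00701684, -0.80360274, -0.59512469,  0.79455624],
       [ 0.        ,  0.        ,  0.        ,  1.        ]])}
top {'fx': 433.6219868161823, 'fy': 433.6219868161823, 'cx': 317.44437853786104, 'cy': 199.30497820934198, 'world_from_camera': array([[-3.26526812e-03, -9.84252834e-01,  1.76736237e-01,
         3.01559358e-01],
       [-9.99904946e-01,  8.46093319e-04, -1.37616826e-02,
         1.15385399e-02],
       [ 1.33954397e-02, -1.76764373e-01, -9.84162039e-01,
         1.06399213e+00],
       [ 0.00000000e+00,  0.00000000e+00,  0.00000000e+00,
         1.00000000e+00]])}
{'time_s': 0.1, 'qpos': array([-1.33098806e+00,  2.60643702e-01, -1.39244501e-01,  1.17270391e+00,
       -3.00726998e-05,  1.57084006e+00]), 'joint_velocities': array([ 0.00256341, -0.00087951,  0.00200903, -0.00052938, -0.00106959,
       -0.00042891]), 'joint_torque': array([-7.49191313e-04, -4.06508446e+01,  2.54527885e+01,  1.01516119e-02,
       -3.53761573e-05,  8.49460832e-06]), 'position': array([ 0.12454049, -0.50938049,  0.23053315]), 'tool_rot': array([ 1.0319006 ,  1.31459512, -1.03008875]), 'contact_force': array([ 0.18242731, -0.55085374,  0.2083776 ]), 'moment': array([-0.0082091 ,  0.00476762, -0.03579153]), 'width': 1.001999783933471}
```

View pics/scene0.png

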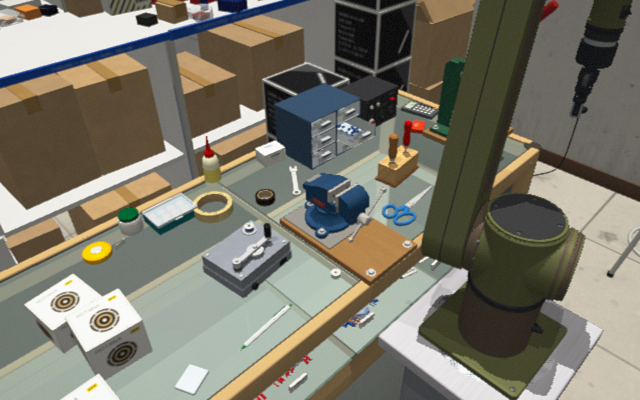

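View pics/top0.png

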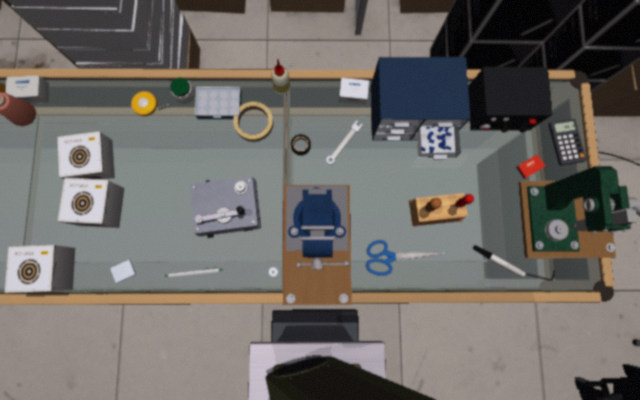

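The winder sits at about (225,206) in the top view, with the stand at about (440,208). The screwdriver is red at (467,200), the awl is brown at (435,203), and a vise stands between the winder and the stand. I'll enlarge these areas.

Run:
```python
import cv2
t=cv2.imread("pics/top0.png");s=cv2.imread("pics/scene0.png")
def crop(im,x,y,w,h,k,n):
    c=cv2.resize(im[y:y+h,x:x+w],None,fx=k,fy=k,interpolation=cv2.INTER_CUBIC);cv2.imwrite(n,c)
crop(t,180,165,100,75,8,"pics/t_w.png")
crop(t,400,180,100,60,8,"pics/t_s.png")
crop(s,190,210,120,90,6.6,"pics/s_w.png")
crop(s,360,110,80,80,7,"pics/s_s.png")
```

```text
(no output)
```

View pics/t_w.png

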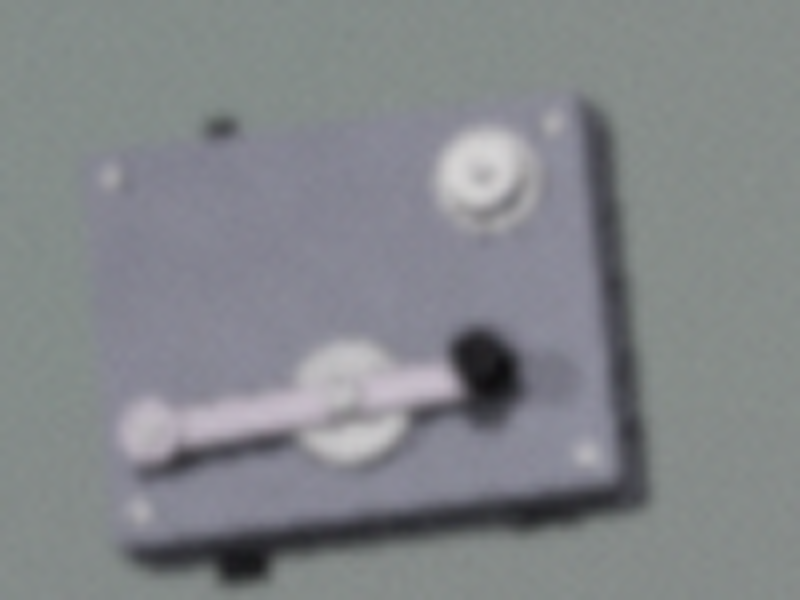

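View pics/t_s.png

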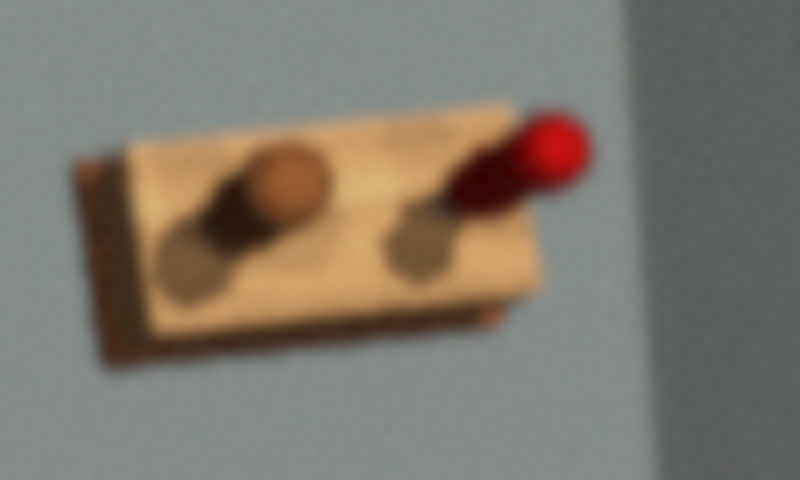

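View pics/s_w.png

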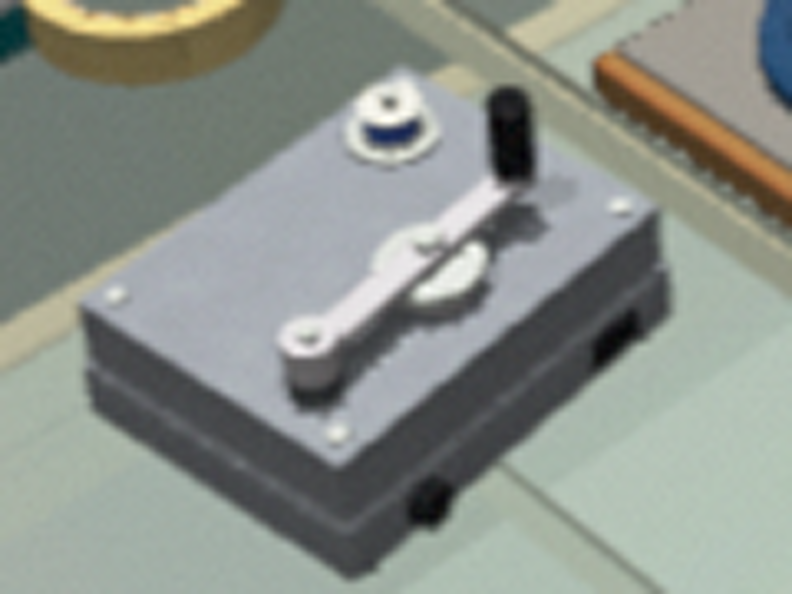

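View pics/s_s.png

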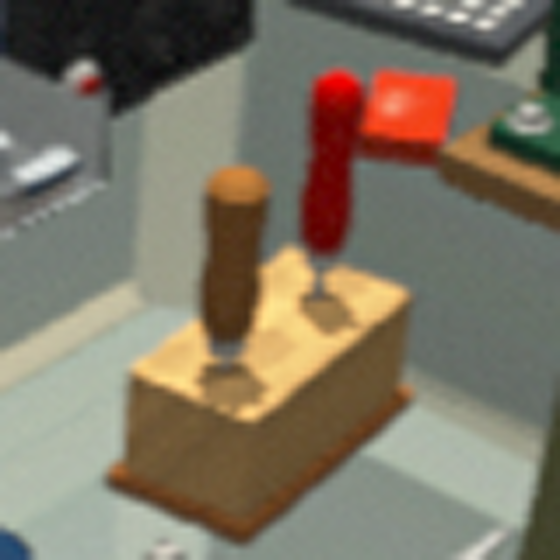

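```bash
cat > h.py <<'E'
import numpy as np
from plant import optics
from scipy.optimize import least_squares
C={n:optics.calibration(n) for n in("scene","top")}
def proj(n,p):
    c=C[n];T=np.linalg.inv(c["world_from_camera"]);q=T[:3,:3]@np.asarray(p)+T[:3,3]
    return np.array([c["fx"]*q[0]/q[2]+c["cx"],c["fy"]*q[1]/q[2]+c["cy"]])
def ray(n,uv):
    c=C[n];d=np.array([(uv[0]-c["cx"])/c["fx"],(uv[1]-c["cy"])/c["fy"],1]);M=c["world_from_camera"]
    return M[:3,3],M[:3,:3]@d
def onz(n,uv,z):
    o,d=ray(n,uv);return o+d*(z-o[2])/d[2]
def w(x,y,yaw,p):
    c,s=np.cos(yaw),np.sin(yaw);return np.array([x+c*p[0]-s*p[1],y+s*p[0]+c*p[1],p[2]])
E
python3 - <<'E'
from h import *
def px(u,k,off): return (np.array(u)+.5)/k-.5+off
tw=lambda *u:px(u,8,(180,165)); ts=lambda *u:px(u,8,(400,180)); sw=lambda *u:px(u,6.6,(190,210)); ss=lambda *u:px(u,7,(360,110))
A,B=.062,.077
cor=lambda A,B,z:[(A,B,z),(A,-B,z),(-A,-B,z),(-A,B,z)]
W=[("top",tw(*u),p) for u,p in zip([(85,155),(580,92),(620,480),(125,545)],cor(A,B,.055))]
W+=[("scene",sw(*u),p) for u,p in zip([(80,305),(405,68),(660,210),(345,468)],cor(A,B,.055))]
W+=[("top",tw(482,172),(.035,-.045,.075)),("scene",sw(390,100),(.035,-.045,.075))]
S=[("top",ts(*u),p) for u,p in zip([(128,145),(512,105),(545,290),(152,335)],cor(.033,.063,.055))]
S+=[("scene",ss(*u),p) for u,p in zip([(130,372),(290,248),(412,295),(252,418)],cor(.033,.063,.055))]
S+=[("top",ts(556,150),(0,-.033,.149)),("top",ts(290,178),(0,.033,.138)),("scene",ss(338,85),(0,-.033,.149)),("scene",ss(240,185),(0,.033,.138))]
for nm,D,x0 in(("winder",W,(.35,.2,.1)),("stand",S,(.35,-.3,.1))):
    f=lambda v:np.concatenate([proj(n,w(*v,p))-u for n,u,p in D])
    r=least_squares(f,x0,loss="soft_l1");print(nm,r.x);print(f(r.x).reshape(-1,2).round(1).tolist());
    v=r.x
    if nm=="winder":
        piv=w(*v,(-.03,.055,.089));hole=w(*v,(-.03,0,.057));print("piv",piv,"hole",hole)
        g=lambda a:np.concatenate([proj(n,w(*v,(-.03+.098*np.sin(a[0]),.055-.098*np.cos(a[0]),.103)))-u for n,u in(("top",tw(483,350)),("scene",sw(508,98)))])
        r=least_squares(g,.1);a=r.x[0];print("arm",a,g(r.x),"knob",w(*v,(-.03+.098*np.sin(a),.055-.098*np.cos(a),.104)))
        for a in(.4,.8,1.2,1.6):print(a,w(*v,(-.03+.098*np.sin(a),.055-.098*np.cos(a),.104)))
    else: print("driver",w(*v,(0,-.033,.114)),"awl",w(*v,(0,.033,.1)))
from scipy.spatial.transform import Rotation as R
from plant import robot
s=robot.get_state();print(R.from_rotvec(s["tool_rot"]).as_matrix().round(3))
E
```

```text
winder [0.47036499 0.21922765 0.13363276]
[[-2.0, -0.6], [0.8, -1.2], [1.7, 1.6], [-2.5, 2.4], [-1.8, -0.2], [0.1, -1.4], [2.4, -1.0], [-0.0, 1.4], [-0.5, -0.2], [0.2, -1.2]]
piv [0.43330451 0.26974024 0.089     ] hole [0.44063246 0.21523059 0.057     ]
arm 0.07382846840231297 [-0.98588786  0.13873773 -0.05257712  0.22952213] knob [0.45349018 0.17384165 0.104     ]
0.4 [0.48315362 0.18536568 0.104     ]
0.8 [0.51207558 0.21143828 0.104     ]
1.2 [0.52856133 0.24671548 0.104     ]
1.6 [0.53000811 0.28562778 0.104     ]
stand [ 0.46483161 -0.29389495  0.10314168]
[[-3.3, -2.0], [0.9, -2.3], [1.4, 1.8], [-2.2, 1.8], [-3.1, 0.0], [-0.6, -1.4], [2.4, -0.3], [0.4, 2.2], [-0.6, -0.2], [1.0, 0.3], [0.1, 0.0], [0.2, -0.8]]
driver [ 0.46822925 -0.32671957  0.114     ] awl [ 0.46143396 -0.26107032  0.1       ]
[[-0.     0.971  0.237]
 [ 0.002  0.237 -0.971]
 [-1.    -0.    -0.002]]
```

>>> play_rows([
  {"dr": [0, 0, 1], "offset": [0.5, 0, 0.2], "gripper": 1},
  {"dr": [0, 0, 1], "offset": [0.5, 0, 0.2], "gripper": 1},
  {"dr": [0, 0, 1], "offset": [0.5, 0, 0.2], "gripper": 1},
  {"dr": [0, 0, 1], "offset": [0.5, 0, 0.2], "gripper": 1},
  {"dr": [0, 0, 1], "offset": [0.5, 0, 0.2], "gripper": 1},
  {"dr": [0, 0, 1], "offset": [0.5, 0, 0.2], "gripper": 1},
  {"dr": [0, 0, 1], "offset": [0.5, 0, 0.2], "gripper": 1},
  {"dr": [0, 0, 1], "offset": [0.5, 0, 0.2], "gripper": 1},
  {"dr": [0, 0, 0], "offset": [0, 0, 0], "gripper": 1},
  {"dr": [0, 0, 0], "offset": [0, 0, 0], "gripper": 1},
])

```text
time_s: 0.93
position: [0.2249, -0.5098, 0.2709]
tool_rot: [0.497, 1.514, -0.496]
contact_force: [0.3, 1.1, -1.4]
width: -0.001
```

```bash
cat > st.py <<'E'
from plant import robot
from scipy.spatial.transform import Rotation as R
import numpy as np
s=robot.get_state();M=R.from_rotvec(s["tool_rot"]).as_matrix()
print("t",s["time_s"],"pos",s["position"].round(4),"q",s["qpos"].round(3),"F",s["contact_force"].round(2),"w",round(s["width"],3))
print("down",M[:,0].round(3),"yaw_y",np.degrees(np.arctan2(M[1,1],M[0,1])).round(2),"yaw_z",np.degrees(np.arctan2(M[1,2],M[0,2])).round(2))
E
python3 st.py
```

```text
t 0.9333 pos [ 0.2249 -0.5098  0.2709] q [-1.155  0.304  0.027  1.295 -0.     1.05 ] F [ 0.34  1.11 -1.41] w -0.001
down [-0.001  0.    -1.   ] yaw_y 53.68 yaw_z -36.32
```

>>> play_rows([
  {"dr": [0, 0, 0.5], "offset": [0.25, 1, 0.1], "gripper": 1},
  {"dr": [0, 0, 0.5], "offset": [0.25, 1, 0.1], "gripper": 1},
  {"dr": [0, 0, 0.5], "offset": [0.25, 1, 0], "gripper": 1},
  {"dr": [0, 0, 0.5], "offset": [0.25, 1, 0], "gripper": 1},
  {"dr": [0, 0, 0.5], "offset": [0.25, 1, 0], "gripper": 1},
  {"dr": [0, 0, 0.5], "offset": [0.25, 1, 0], "gripper": 1},
  {"dr": [0, 0, 0.5], "offset": [0.25, 1, 0], "gripper": 1},
  {"dr": [0, 0, 0.5], "offset": [0.25, 1, 0], "gripper": 1},
  {"dr": [0, 0, 0.5], "offset": [0.25, 1, 0], "gripper": 1},
  {"dr": [0, 0, 0.5], "offset": [0.25, 1, 0], "gripper": 1},
])

```text
time_s: 1.77
position: [0.2861, -0.2587, 0.2757]
tool_rot: [0.156, 1.566, -0.155]
contact_force: [0.9, 1.0, 0.4]
width: -0.0
```

>>> play_rows([
  {"dr": [0, 0, 0.5], "offset": [0.25, 1, 0], "gripper": 1},
  {"dr": [0, 0, 0.5], "offset": [0.25, 1, 0], "gripper": 1},
  {"dr": [0, 0, 0.5], "offset": [0.25, 1, 0], "gripper": 1},
  {"dr": [0, 0, 0.5], "offset": [0.25, 1, 0], "gripper": 1},
  {"dr": [0, 0, 0.5], "offset": [0.25, 1, 0], "gripper": 1},
  {"dr": [0, 0, 0.5], "offset": [0.25, 1, 0], "gripper": 1},
  {"dr": [0, 0, 0.5], "offset": [0.25, 1, 0], "gripper": 1},
  {"dr": [0, 0, 0.5], "offset": [0.25, 1, 0], "gripper": 1},
  {"dr": [0, 0, 0.5], "offset": [0.25, 1, 0], "gripper": 1},
  {"dr": [0, 0, 0], "offset": [0.25, 1, 0], "gripper": 1},
])

```text
time_s: 2.6
position: [0.3488, -0.0093, 0.2758]
tool_rot: [-0.153, 1.566, 0.152]
contact_force: [-0.3, 0.1, -0.1]
width: -0.006
```

```bash
python3 st.py
```

```text
t 2.6 pos [ 0.3488 -0.0093  0.2758] q [-2.600e-02 -6.300e-02 -3.910e-01  1.243e+00 -1.000e-03  1.350e+00] F [-0.29  0.12 -0.12] w -0.006
down [-0.001 -0.    -1.   ] yaw_y 101.14 yaw_z 11.14
```

>>> play_rows([
  {"dr": [0, 0, 0], "offset": [0.25, 0.85, 0], "gripper": 1},
  {"dr": [0, 0, 0], "offset": [0.25, 0.85, 0], "gripper": 1},
  {"dr": [0, 0, 0], "offset": [0.25, 0.85, 0], "gripper": 1},
  {"dr": [0, 0, 0], "offset": [0.25, 0.85, 0], "gripper": 1},
  {"dr": [0, 0, 0], "offset": [0.25, 0.85, -0.5], "gripper": 1},
  {"dr": [0, 0, 0], "offset": [0.25, 0.85, -0.5], "gripper": 1},
  {"dr": [0, 0, 0], "offset": [0.25, 0.85, -0.5], "gripper": 1},
  {"dr": [0, 0, 0], "offset": [0.25, 0.85, -1], "gripper": 1},
  {"dr": [0, 0, 0], "offset": [0, 0, -1], "gripper": 1},
  {"dr": [0, 0, 0], "offset": [0, 0, -1], "gripper": 1},
])

```text
time_s: 3.43
position: [0.3997, 0.1602, 0.1624]
tool_rot: [-0.153, 1.565, 0.153]
contact_force: [-0.4, -0.1, -0.3]
width: -0.004
```

```bash
python3 st.py
python3 - <<'E'
from plant import optics;import cv2
for n,(x,y,w,h) in {"scene":(170,120,180,180),"top":(160,140,140,120)}.items():
    im=optics.read_camera(n);cv2.imwrite(f"pics/{n}1.png",cv2.resize(im[y:y+h,x:x+w],None,fx=3,fy=3,interpolation=cv2.INTER_CUBIC))
E
```

```text
t 3.4333 pos [0.3997 0.1602 0.1624] q [ 0.382  0.145 -0.478  0.948 -0.     1.757] F [-0.38 -0.15 -0.35] w -0.004
down [ 0. -0. -1.] yaw_y 101.18 yaw_z 11.18
```

View pics/scene1.png

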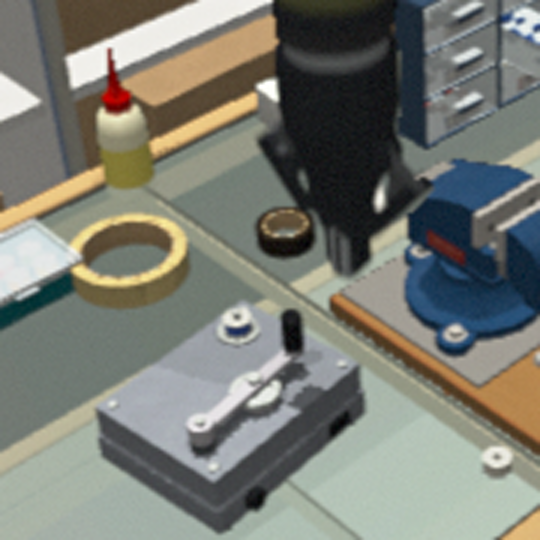

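View pics/top1.png

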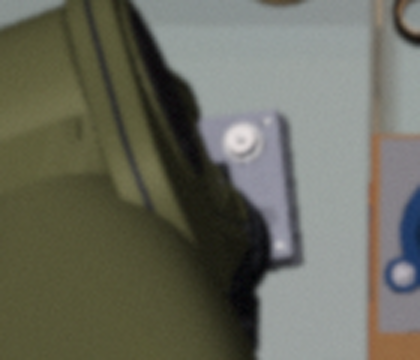

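Run:
```python
import numpy as np
from h import w
v=(.47036,.21923,.13363)
p=np.array([.3997,.1602]);
yaw=.1336
for a in np.linspace(.07,1.45,17):
    k=w(*v,(-.03+.098*np.sin(a),.055-.098*np.cos(a),0))[:2]
    t=np.array([np.cos(a+yaw),np.sin(a+yaw)]); q=k-t*.022
    print(round(a,3),q.round(4),((q-p)/.025).round(2),np.degrees(a+yaw).round(1)); p=q
```

```text
0.07 [0.4316 0.1693] [1.27 0.36] 11.7
0.156 [0.4402 0.1695] [0.35 0.01] 16.6
0.242 [0.4488 0.1705] [0.34 0.04] 21.5
0.329 [0.4573 0.1722] [0.34 0.07] 26.5
0.415 [0.4656 0.1747] [0.33 0.1 ] 31.4
0.501 [0.4737 0.1778] [0.32 0.13] 36.4
0.587 [0.4815 0.1816] [0.31 0.15] 41.3
0.674 [0.4889 0.1861] [0.3  0.18] 46.3
0.76 [0.4959 0.1912] [0.28 0.2 ] 51.2
0.846 [0.5024 0.1969] [0.26 0.23] 56.1
0.932 [0.5084 0.2031] [0.24 0.25] 61.1
1.019 [0.5139 0.2098] [0.22 0.27] 66.0
1.105 [0.5188 0.217 ] [0.19 0.29] 71.0
1.191 [0.523  0.2245] [0.17 0.3 ] 75.9
1.278 [0.5266 0.2324] [0.14 0.32] 80.9
1.364 [0.5294 0.2406] [0.11 0.33] 85.8
1.45 [0.5316 0.249 ] [0.09 0.34] 90.7
```

>>> play_rows([
  {"dr": [0, 0, 0], "offset": [0, 0, -0.5], "gripper": 1},
  {"dr": [0, 0, 0], "offset": [0, 0, -0.5], "gripper": 1},
  {"dr": [0, 0, 0], "offset": [0, 0, -0.5], "gripper": 1},
  {"dr": [0, 0, 0], "offset": [0, 0, -0.5], "gripper": 1},
  {"dr": [0, 0, 0], "offset": [0, 0, -0.5], "gripper": 1},
  {"dr": [0, 0, 0], "offset": [0, 0, -0.4], "gripper": 1},
  {"dr": [0, 0, 0], "offset": [0, 0, -0.2], "gripper": 1},
  {"dr": [0, 0, 0], "offset": [0, 0, 0], "gripper": 1},
  {"dr": [0, 0, 0], "offset": [0, 0, 0], "gripper": 1},
  {"dr": [0, 0, 0], "offset": [0, 0, 0], "gripper": 1},
])

```text
time_s: 4.37
position: [0.4005, 0.1601, 0.0873]
tool_rot: [-0.153, 1.564, 0.154]
contact_force: [-0.7, -0.3, 0.0]
width: 0.002
```

>>> play_rows([
  {"dr": [0, 0, 0], "offset": [0.4, 0.1, 0], "gripper": 1},
  {"dr": [0, 0, 0], "offset": [0.4, 0.13, 0], "gripper": 1},
  {"dr": [0, 0, 0], "offset": [0.45, 0.13, 0], "gripper": 1},
  {"dr": [0, 0, 1], "offset": [0.35, 0.01, 0], "gripper": 1},
  {"dr": [0, 0, 1], "offset": [0.34, 0.04, 0], "gripper": 1},
  {"dr": [0, 0, 1], "offset": [0.34, 0.07, 0], "gripper": 1},
  {"dr": [0, 0, 1], "offset": [0.33, 0.1, 0], "gripper": 1},
  {"dr": [0, 0, 1], "offset": [0.32, 0.13, 0], "gripper": 1},
  {"dr": [0, 0, 1], "offset": [0.31, 0.15, 0], "gripper": 1},
  {"dr": [0, 0, 1], "offset": [0.3, 0.18, 0], "gripper": 1},
])

```text
time_s: 5.2
position: [0.4901, 0.1864, 0.0866]
tool_rot: [-0.634, 1.475, 0.633]
contact_force: [-0.1, -0.6, 0.6]
width: -0.005
```

>>> play_rows([
  {"dr": [0, 0, 1], "offset": [0.28, 0.2, 0], "gripper": 1},
  {"dr": [0, 0, 1], "offset": [0.26, 0.23, 0], "gripper": 1},
  {"dr": [0, 0, 1], "offset": [0.24, 0.25, 0], "gripper": 1},
  {"dr": [0, 0, 1], "offset": [0.22, 0.27, 0], "gripper": 1},
  {"dr": [0, 0, 1], "offset": [0.19, 0.29, 0], "gripper": 1},
  {"dr": [0, 0, 1], "offset": [0.17, 0.3, 0], "gripper": 1},
  {"dr": [0, 0, 1], "offset": [0.14, 0.32, 0], "gripper": 1},
  {"dr": [0, 0, 1], "offset": [0.11, 0.33, 0], "gripper": 1},
  {"dr": [0, 0, 1], "offset": [0.09, 0.34, 0], "gripper": 1},
  {"dr": [0, 0, 0], "offset": [0, 0, 0], "gripper": 1},
])

```text
time_s: 6.03
position: [0.5329, 0.2513, 0.0865]
tool_rot: [-1.227, 1.195, 1.226]
contact_force: [1.2, 0.2, 0.3]
width: 0.001
```

```bash
python3 st.py
python3 - <<'E'
from plant import optics;import cv2
for n,(x,y,w,h) in {"scene":(170,120,180,180),"top":(160,140,140,120)}.items():
    im=optics.read_camera(n);cv2.imwrite(f"pics/{n}2.png",cv2.resize(im[y:y+h,x:x+w],None,fx=3,fy=3,interpolation=cv2.INTER_CUBIC))
E
```

```text
t 6.0333 pos [0.5329 0.2513 0.0865] q [ 0.44   0.46  -0.23   0.879  0.     0.416] F [1.16 0.19 0.26] w 0.001
down [ 0.002  0.001 -1.   ] yaw_y -178.62 yaw_z 91.38
```

View pics/scene2.png

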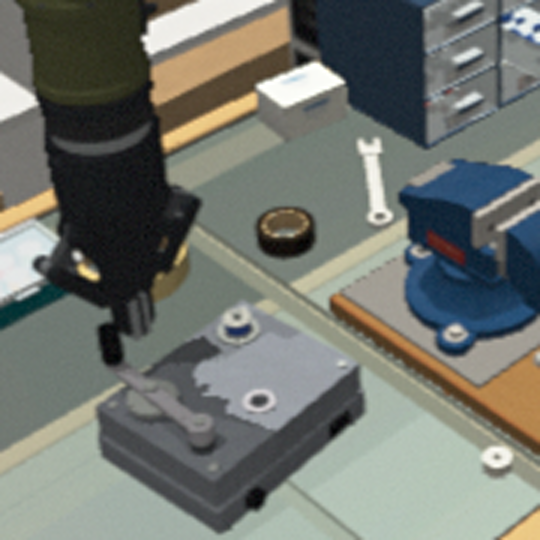

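The arm is swung aside, and the open hole shows at crop (259,400). I'll give the arm a last nudge, back off and rise.

>>> play_rows([
  {"dr": [0, 0, 0], "offset": [0, 0.1, 0], "gripper": 1},
  {"dr": [0, 0, 0], "offset": [0, 0.1, 0], "gripper": 1},
  {"dr": [0, 0, 0], "offset": [0, 0, 0], "gripper": 1},
  {"dr": [0, 0, 0], "offset": [0, -0.5, 0], "gripper": 1},
  {"dr": [0, 0, 0], "offset": [0, -0.5, 0.3], "gripper": 1},
  {"dr": [0, 0, 0], "offset": [0, -0.3, 1], "gripper": 1},
  {"dr": [0, 0, 0], "offset": [0, 0, 1], "gripper": 1},
  {"dr": [0, 0, 0], "offset": [0, 0, 1], "gripper": 1},
  {"dr": [0, 0, 0], "offset": [0, 0, 1], "gripper": 1},
  {"dr": [0, 0, 0], "offset": [0, 0, 1], "gripper": 1},
])

```text
time_s: 6.97
position: [0.5303, 0.2199, 0.2207]
tool_rot: [-1.224, 1.2, 1.224]
contact_force: [0.1, -0.1, -0.7]
width: -0.003
```

>>> play_rows([
  {"dr": [0, 0, -1], "offset": [-0.1, -0.8, 1], "gripper": 1},
  {"dr": [0, 0, -1], "offset": [-0.1, -0.8, 1], "gripper": 1},
  {"dr": [0, 0, -1], "offset": [-0.1, -0.8, 1], "gripper": 1},
  {"dr": [0, 0, -1], "offset": [-0.1, -0.8, 0.5], "gripper": 1},
  {"dr": [0, 0, -1], "offset": [-0.1, -0.8, 0], "gripper": 0},
  {"dr": [0, 0, -1], "offset": [-0.1, -0.8, 0], "gripper": -1},
  {"dr": [0, 0, -1], "offset": [-0.1, -0.8, 0], "gripper": -1},
  {"dr": [0, 0, -1], "offset": [-0.1, -0.8, 0], "gripper": -1},
  {"dr": [0, 0, -1], "offset": [-0.1, -0.8, 0], "gripper": -1},
  {"dr": [0, 0, -1], "offset": [-0.1, -0.8, 0], "gripper": -1},
])

```text
time_s: 7.8
position: [0.5045, 0.0195, 0.3069]
tool_rot: [-0.559, 1.498, 0.558]
contact_force: [0.4, 0.5, -1.4]
width: 0.847
```

>>> play_rows([
  {"dr": [0, 0, -1], "offset": [-0.1, -1, 0], "gripper": -1},
  {"dr": [0, 0, -1], "offset": [-0.1, -1, 0], "gripper": -1},
  {"dr": [0, 0, -1], "offset": [-0.1, -1, 0], "gripper": -1},
  {"dr": [0, 0, -1], "offset": [-0.1, -1, 0], "gripper": -1},
  {"dr": [0, 0, -1], "offset": [-0.1, -1, 0], "gripper": -1},
  {"dr": [0, 0, -1], "offset": [-0.1, -1, 0], "gripper": -1},
  {"dr": [0, 0, -1], "offset": [-0.1, -1, 0], "gripper": -1},
  {"dr": [0, 0, 0], "offset": [-0.1, -1, 0], "gripper": -1},
  {"dr": [0, 0, 0], "offset": [-0.1, -1, 0], "gripper": -1},
  {"dr": [0, 0, 0], "offset": [0, 0, 0], "gripper": -1},
])

```text
time_s: 8.63
position: [0.4815, -0.2078, 0.3066]
tool_rot: [-0.083, 1.57, 0.079]
contact_force: [0.5, -0.5, 0.9]
width: 1.0
```

```bash
python3 st.py
python3 - <<'E'
from plant import optics;import cv2
for n,(x,y,w,h,k) in {"scene":(190,200,120,100,6),"top":(180,165,100,75,8)}.items():
    im=optics.read_camera(n);cv2.imwrite(f"pics/{n}3full.png",im);cv2.imwrite(f"pics/{n}3.png",cv2.resize(im[y:y+h,x:x+w],None,fx=k,fy=k,interpolation=cv2.INTER_CUBIC))
E
```

```text
t 8.6333 pos [ 0.4815 -0.2078  0.3066] q [-0.406  0.239  0.028  1.359 -0.002  1.062] F [ 0.47 -0.48  0.92] w 1.0
down [-0.    -0.002 -1.   ] yaw_y 95.91 yaw_z 5.91
```

View pics/scene3.png

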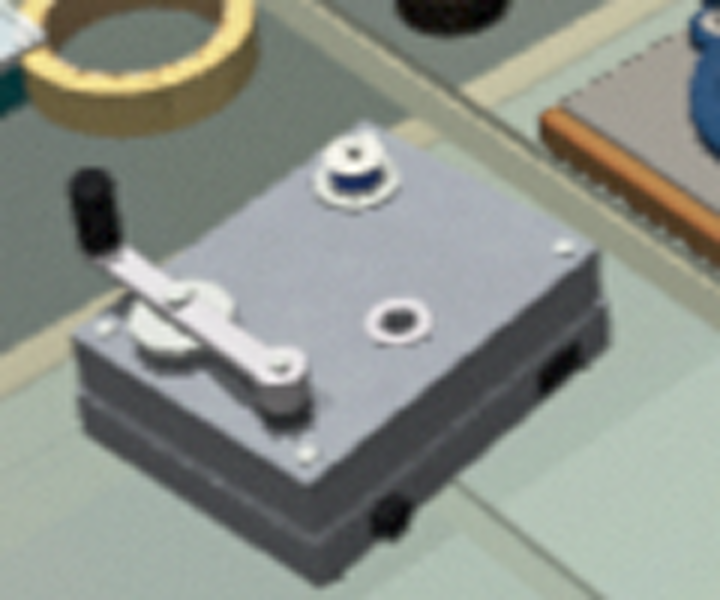

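View pics/top3.png

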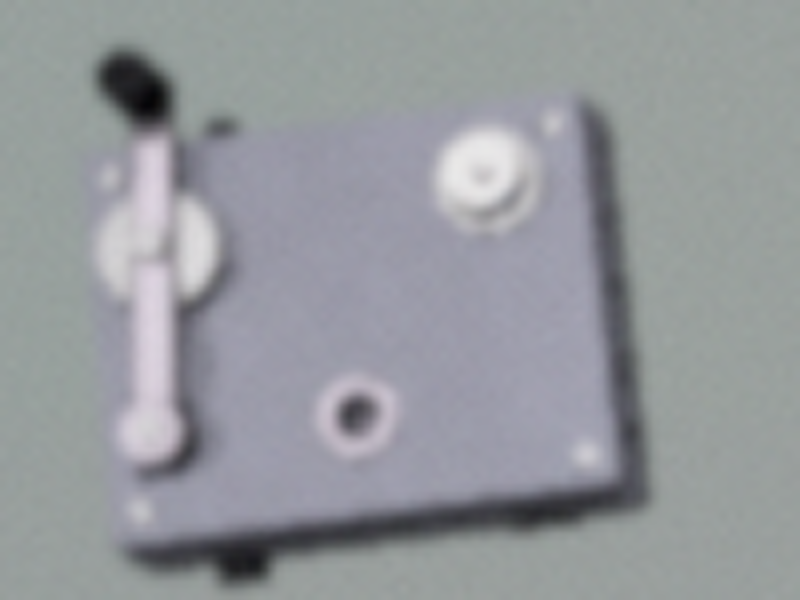

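View pics/scene3full.png

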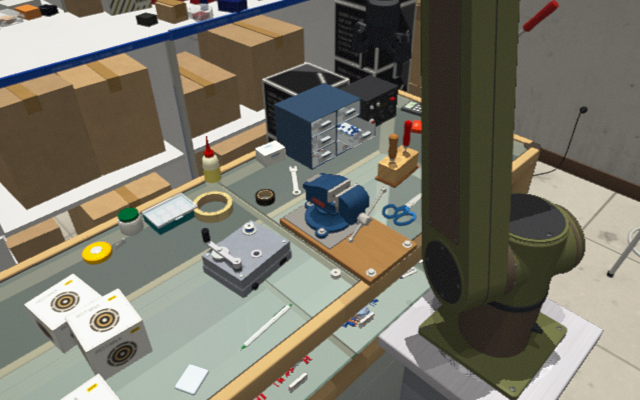

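Run:
```python
from h import *
def px(u,k,off): return (np.array(u)+.5)/k-.5+off
def tri(a,b):
    f=lambda X:np.concatenate([proj("top",X)-a,proj("scene",X)-b]);r=least_squares(f,(.45,.2,.06));return r.x,f(r.x)
ht=px((357,415),8,(180,165));hs=px((399,321),6,(190,200))
print("hole",onz("top",ht,.057),onz("scene",hs,.057),tri(ht,hs))
print("knob",tri(px((122,72),8,(180,165)),px((93,180),6,(190,200))))
print("driver handle top", tri(px((556,150),8,(400,180)),px((338,85),7,(360,110))))
print("awl top", tri(px((290,178),8,(400,180)),px((240,185),7,(360,110))))
print("handle low end scene", onz("scene",px((320,245),7,(360,110)),.077))
```

```text
hole [0.44191687 0.21548055 0.057     ] [0.44169932 0.21643299 0.057     ] (array([0.44222983, 0.21582836, 0.05617649]), array([-0.07469696, -0.0839034 ,  0.0996265 ,  0.02115094]))
knob (array([0.53309599, 0.27541777, 0.10321579]), array([ 0.21073084,  0.22575607, -0.2767103 , -0.07957219]))
driver handle top (array([ 0.46834255, -0.32791643,  0.1484765 ]), array([-0.17174212, -0.21936302,  0.34451176,  0.00647153]))
awl top (array([ 0.46195372, -0.25992315,  0.13589901]), array([ 0.17791842,  0.22383776, -0.33962858, -0.01384704]))
handle low end scene [ 0.47029588 -0.32852507  0.077     ]
```

>>> play_rows([
  {"dr": [0, 0, 0], "offset": [-0.1, -0.8, 0], "gripper": -1},
  {"dr": [0, 0, 0], "offset": [-0.1, -0.8, 0], "gripper": -1},
  {"dr": [0, 0, 0], "offset": [-0.1, -0.8, 0], "gripper": -1},
  {"dr": [0, 0, 0], "offset": [-0.1, -0.8, 0], "gripper": -1},
  {"dr": [0, 0, 0], "offset": [-0.1, -0.8, 0], "gripper": -1},
  {"dr": [0, 0, 0], "offset": [0, -0.7, 0], "gripper": -1},
  {"dr": [0, 0, 0], "offset": [0, 0, -1], "gripper": -1},
  {"dr": [0, 0, 0], "offset": [0, 0, -1], "gripper": -1},
  {"dr": [0, 0, 0], "offset": [0, 0, -1], "gripper": -1},
  {"dr": [0, 0, 0], "offset": [0, 0, 0], "gripper": -1},
])

```text
time_s: 9.57
position: [0.4675, -0.318, 0.2266]
tool_rot: [-0.081, 1.577, 0.091]
contact_force: [-0.9, -0.3, -0.3]
width: 1.002
```

```bash
python3 st.py
python3 - <<'E'
from plant import optics;import cv2
for n,(x,y,w,h,k) in {"scene":(340,60,120,130,4.6),"top":(380,150,130,100,6)}.items():
    im=optics.read_camera(n);cv2.imwrite(f"pics/{n}4.png",cv2.resize(im[y:y+h,x:x+w],None,fx=k,fy=k,interpolation=cv2.INTER_CUBIC))
E
```

```text
t 9.5667 pos [ 0.4675 -0.318   0.2266] q [-0.597  0.339 -0.037  1.205  0.     0.864] F [-0.87 -0.31 -0.3 ] w 1.002
down [-0.008  0.006 -1.   ] yaw_y 96.28 yaw_z 6.28
```

View pics/scene4.png

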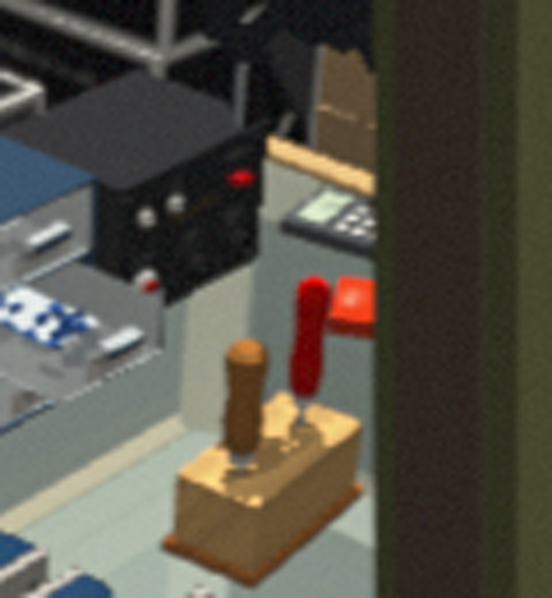

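View pics/top4.png

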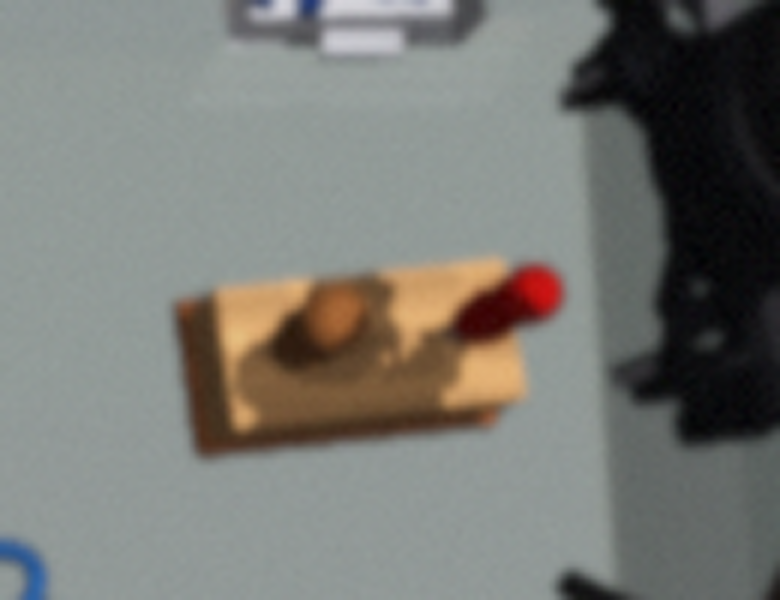

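>>> play_rows([
  {"dr": [0, 0, 0], "offset": [0.05, -0.35, 0], "gripper": -1},
  {"dr": [0, 0, 0], "offset": [0, 0, 0], "gripper": -1},
  {"dr": [0, 0, 0], "offset": [0, 0, -0.6], "gripper": -1},
  {"dr": [0, 0, 0], "offset": [0, 0, -0.3], "gripper": -1},
  {"dr": [0, 0, 0], "offset": [0, 0, 0], "gripper": -1},
  {"dr": [0, 0, 0], "offset": [0, 0, 0], "gripper": -1},
  {"dr": [0, 0, 0], "offset": [0, 0, 0], "gripper": -1},
  {"dr": [0, 0, 0], "offset": [0, 0, 0], "gripper": -1},
  {"dr": [0, 0, 0], "offset": [0, 0, 0], "gripper": -1},
  {"dr": [0, 0, 0], "offset": [0, 0, 0], "gripper": -1},
])

```text
time_s: 10.5
position: [0.4721, -0.3296, 0.2093]
tool_rot: [-0.086, 1.569, 0.085]
contact_force: [-0.4, 0.2, 0.5]
width: 1.004
```

```bash
python3 st.py
```

```text
t 10.5 pos [ 0.4721 -0.3296  0.2093] q [-0.609  0.356 -0.057  1.157 -0.     0.852] F [-0.42  0.22  0.54] w 1.004
down [ 0.001 -0.    -1.   ] yaw_y 96.24 yaw_z 6.24
```

>>> play_rows([
  {"dr": [0, 0, 0], "offset": [-0.14, 0.08, -0.3], "gripper": -1},
  {"dr": [0, 0, 0], "offset": [0, 0, -0.6], "gripper": -1},
  {"dr": [0, 0, 0], "offset": [0, 0, -0.6], "gripper": -1},
  {"dr": [0, 0, 0], "offset": [0, 0, -0.6], "gripper": -1},
  {"dr": [0, 0, 0], "offset": [0, 0, -0.6], "gripper": -1},
  {"dr": [0, 0, 0], "offset": [0, 0, -0.6], "gripper": -1},
  {"dr": [0, 0, 0], "offset": [0, 0, -0.6], "gripper": -1},
  {"dr": [0, 0, 0], "offset": [0, 0, -0.4], "gripper": -1},
  {"dr": [0, 0, 0], "offset": [0, 0, 0], "gripper": -1},
  {"dr": [0, 0, 0], "offset": [0, 0, 0], "gripper": -1},
])

```text
time_s: 11.33
position: [0.4679, -0.327, 0.1008]
tool_rot: [-0.085, 1.57, 0.086]
contact_force: [0.5, 0.4, 0.1]
width: 1.001
```

```bash
python3 st.py
python3 - <<'E'
from plant import optics;import cv2
for n,(x,y,w,h,k) in {"scene":(340,60,120,130,4.6),"top":(380,150,130,100,6)}.items():
    im=optics.read_camera(n);cv2.imwrite(f"pics/{n}5.png",cv2.resize(im[y:y+h,x:x+w],None,fx=k,fy=k,interpolation=cv2.INTER_CUBIC))
E
```

```text
t 11.3333 pos [ 0.4679 -0.327   0.1008] q [-0.61   0.422 -0.252  0.898  0.     0.852] F [0.54 0.38 0.11] w 1.001
down [-0.001  0.001 -1.   ] yaw_y 96.24 yaw_z 6.24
```

View pics/scene5.png

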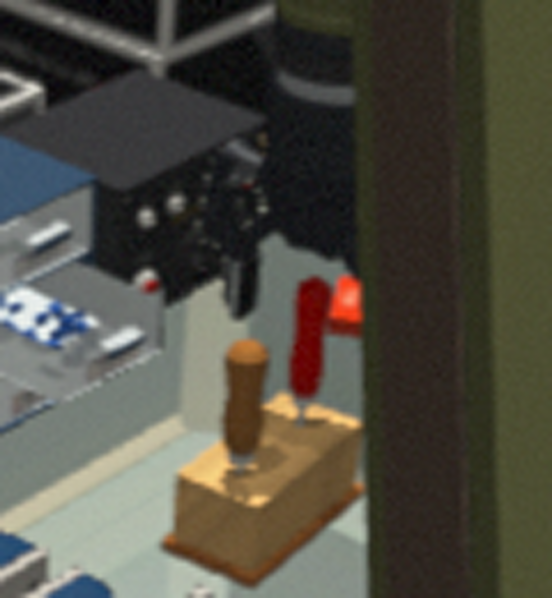

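View pics/top5.png

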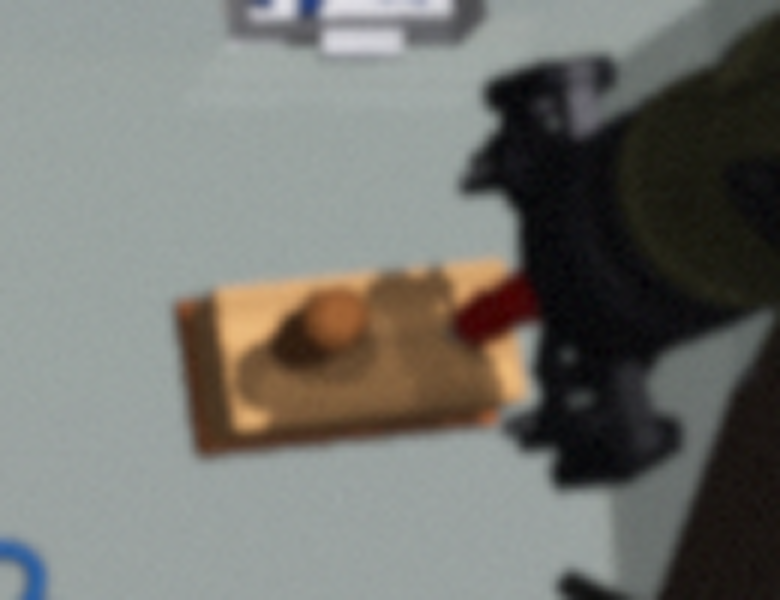

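>>> play_rows([
  {"dr": [0, 0, 0], "offset": [0, 0, 0], "gripper": 0},
  {"dr": [0, 0, 0], "offset": [0, 0, 0], "gripper": 0.3},
  {"dr": [0, 0, 0], "offset": [0, 0, 0], "gripper": 0.5},
  {"dr": [0, 0, 0], "offset": [0, 0, 0], "gripper": 0.7},
  {"dr": [0, 0, 0], "offset": [0, 0, 0], "gripper": 1},
  {"dr": [0, 0, 0], "offset": [0, 0, 0], "gripper": 1},
  {"dr": [0, 0, 0], "offset": [0, 0, 0], "gripper": 1},
  {"dr": [0, 0, 0], "offset": [0, 0, 0], "gripper": 1},
  {"dr": [0, 0, 0], "offset": [0, 0, 0], "gripper": 1},
  {"dr": [0, 0, 0], "offset": [0, 0, 0], "gripper": 1},
], squeeze=70)

```text
time_s: 12.27
position: [0.4681, -0.3276, 0.1015]
tool_rot: [-0.086, 1.57, 0.085]
contact_force: [-1.4, -0.7, 4.1]
width: 0.233
```

```bash
python3 st.py
python3 - <<'E'
from plant import optics;import cv2
for n,(x,y,w,h,k) in {"scene":(340,60,120,130,4.6)}.items():
    im=optics.read_camera(n);cv2.imwrite(f"pics/{n}6.png",cv2.resize(im[y:y+h,x:x+w],None,fx=k,fy=k,interpolation=cv2.INTER_CUBIC))
E
```

```text
t 12.2667 pos [ 0.4681 -0.3276  0.1015] q [-0.61   0.421 -0.251  0.898 -0.001  0.852] F [-1.4  -0.73  4.11] w 0.233
down [-0. -0. -1.] yaw_y 96.23 yaw_z 6.23
```

View pics/scene6.png

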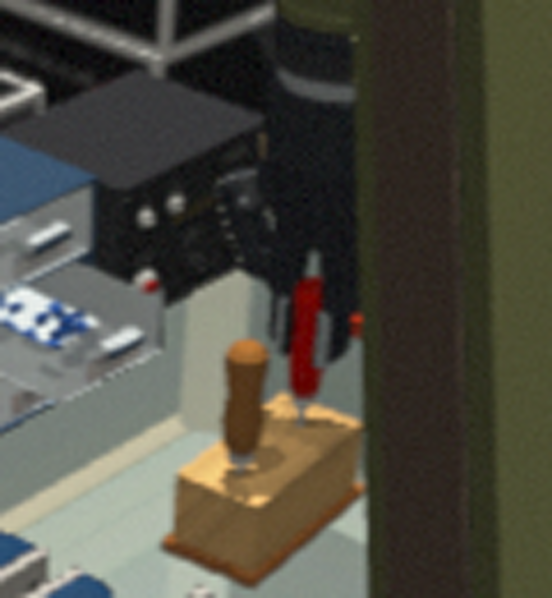

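Gripped: the opening is about 20 mm, on the red handle at crop (305,330). Next I'll lift it straight up.

>>> play_rows([
  {"dr": [0, 0, 0], "offset": [0, 0, 0.3], "gripper": 1},
  {"dr": [0, 0, 0], "offset": [0, 0, 0.5], "gripper": 1},
  {"dr": [0, 0, 0], "offset": [0, 0, 0.5], "gripper": 1},
  {"dr": [0, 0, 0], "offset": [0, 0, 0.5], "gripper": 1},
  {"dr": [0, 0, 0], "offset": [0, 0, 0.8], "gripper": 1},
  {"dr": [0, 0, 0], "offset": [0, 0, 1], "gripper": 1},
  {"dr": [0, 0, 0], "offset": [0, 0, 1], "gripper": 1},
  {"dr": [0, 0, 0], "offset": [0, 0, 1], "gripper": 1},
  {"dr": [0, 0, 0], "offset": [0, 0, 1], "gripper": 1},
  {"dr": [0, 0, 0], "offset": [0, 0, 1], "gripper": 1},
])

```text
time_s: 13.15
position: [0.4688, -0.3271, 0.2927]
tool_rot: [-0.085, 1.568, 0.086]
contact_force: [0.6, 0.0, 0.4]
width: 0.23
```

```bash
python3 st.py
python3 - <<'E'
from plant import optics;import cv2
for n in("scene","top"): cv2.imwrite(f"pics/{n}7.png",optics.read_camera(n))
E
```

```text
t 13.15 pos [ 0.4688 -0.3271  0.2927] q [-6.100e-01  3.250e-01  1.140e-01  1.359e+00  1.000e-03  8.520e-01] F [0.62 0.04 0.39] w 0.23
down [ 0.001  0.001 -1.   ] yaw_y 96.25 yaw_z 6.25
```

View pics/scene7.png

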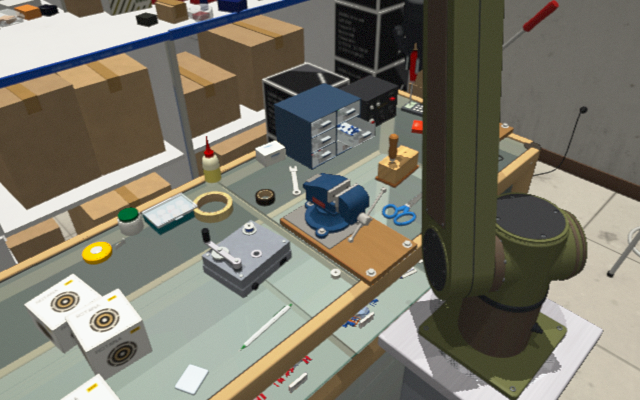

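>>> play_rows([
  {"dr": [0, 0, 0], "offset": [-0.05, 0.5, 0.2], "gripper": 1},
  {"dr": [0, 0, 0], "offset": [-0.05, 0.8, 0], "gripper": 1},
  {"dr": [0, 0, 0], "offset": [-0.05, 1, 0], "gripper": 1},
  {"dr": [0, 0, 0], "offset": [-0.05, 1, 0], "gripper": 1},
  {"dr": [0, 0, 0], "offset": [-0.05, 1, 0], "gripper": 1},
  {"dr": [0, 0, 0], "offset": [-0.05, 1, 0], "gripper": 1},
  {"dr": [0, 0, 0], "offset": [-0.05, 1, 0], "gripper": 1},
  {"dr": [0, 0, 0], "offset": [-0.05, 1, 0], "gripper": 1},
  {"dr": [0, 0, 0], "offset": [-0.05, 1, 0], "gripper": 1},
  {"dr": [0, 0, 0], "offset": [-0.05, 1, 0], "gripper": 1},
])

```text
time_s: 14.08
position: [0.4548, -0.0928, 0.2952]
tool_rot: [-0.084, 1.571, 0.087]
contact_force: [0.2, -0.2, -0.7]
width: 0.237
```

>>> play_rows([
  {"dr": [0, 0, 0], "offset": [-0.05, 1, 0], "gripper": 1},
  {"dr": [0, 0, 0], "offset": [-0.05, 1, 0], "gripper": 1},
  {"dr": [0, 0, 0], "offset": [-0.05, 1, 0], "gripper": 1},
  {"dr": [0, 0, 0], "offset": [-0.05, 1, 0], "gripper": 1},
  {"dr": [0, 0, 0], "offset": [-0.05, 1, 0], "gripper": 1},
  {"dr": [0, 0, 0], "offset": [-0.05, 1, 0], "gripper": 1},
  {"dr": [0, 0, 0], "offset": [-0.05, 1, 0], "gripper": 1},
  {"dr": [0, 0, 0], "offset": [-0.05, 1, 0], "gripper": 1},
  {"dr": [0, 0, 0], "offset": [-0.05, 1, 0], "gripper": 1},
  {"dr": [0, 0, 0], "offset": [-0.05, 1, 0], "gripper": 1},
])

```text
time_s: 14.92
position: [0.4419, 0.1567, 0.2953]
tool_rot: [-0.086, 1.571, 0.086]
contact_force: [0.3, -0.3, -0.4]
width: 0.231
```

>>> play_rows([
  {"dr": [0, 0, 0], "offset": [0, 1, 0], "gripper": 1},
  {"dr": [0, 0, 0], "offset": [0, 1, 0], "gripper": 1},
  {"dr": [0, 0, 0], "offset": [0, 0.5, 0], "gripper": 1},
  {"dr": [0, 0, 0], "offset": [0, 0, -0.8], "gripper": 1},
  {"dr": [0, 0, 0], "offset": [0, 0, -0.8], "gripper": 1},
  {"dr": [0, 0, 0], "offset": [0, 0, -0.8], "gripper": 1},
  {"dr": [0, 0, 0], "offset": [0, 0, -0.8], "gripper": 1},
  {"dr": [0, 0, 0], "offset": [0, 0, 0], "gripper": 1},
  {"dr": [0, 0, 0], "offset": [0, 0, 0], "gripper": 1},
  {"dr": [0, 0, 0], "offset": [0, 0, 0], "gripper": 1},
])

```text
time_s: 15.75
position: [0.4435, 0.2176, 0.217]
tool_rot: [-0.085, 1.569, 0.086]
contact_force: [-0.1, 0.3, 0.0]
width: 0.232
```

```bash
python3 st.py
python3 - <<'E'
from plant import optics;import cv2
for n,(x,y,w,h,k) in {"scene":(170,120,180,180,3.3),"top":(160,120,140,140,4)}.items():
    im=optics.read_camera(n);cv2.imwrite(f"pics/{n}8full.png",im);cv2.imwrite(f"pics/{n}8.png",cv2.resize(im[y:y+h,x:x+w],None,fx=k,fy=k,interpolation=cv2.INTER_CUBIC))
E
```

```text
t 15.75 pos [0.4435 0.2176 0.217 ] q [ 0.456  0.214 -0.239  1.118  0.     1.918] F [-0.09  0.26  0.01] w 0.232
down [ 0.  0. -1.] yaw_y 96.23 yaw_z 6.23
```

View pics/scene8.png

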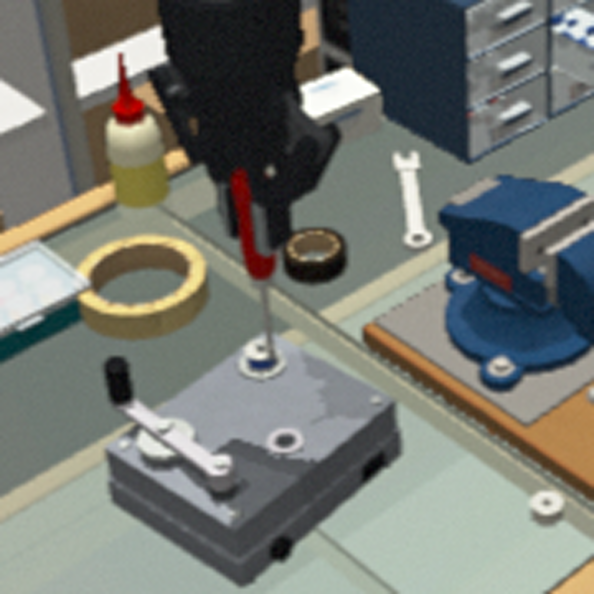

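View pics/top8.png

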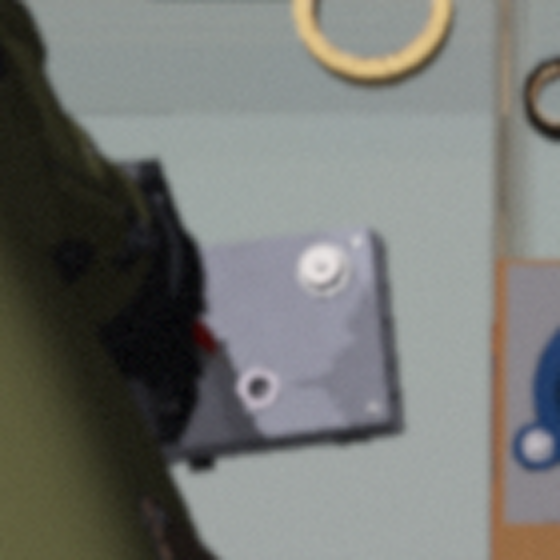

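Run:
```python
from h import *
import cv2
im=cv2.imread("pics/scene8full.png");x,y,w_,h_=225,160,50,80;k=7
cv2.imwrite("pics/z8.png",cv2.resize(im[y:y+h_,x:x+w_],None,fx=k,fy=k,interpolation=cv2.INTER_CUBIC))
for z in(.2665,.2295,.1925,.16,.1255):
    p=proj("scene",(.4435,.2176,z));print(z,p.round(1),((p-[x,y]+.5)*k-.5).round())
```

```text
0.2665 [245.5 171. ] [146.  80.]
0.2295 [247.3 187. ] [159. 192.]
0.1925 [249.1 202.3] [172. 299.]
0.16 [250.7 215.2] [183. 389.]
0.1255 [252.2 228.3] [194. 481.]
```

View pics/z8.png

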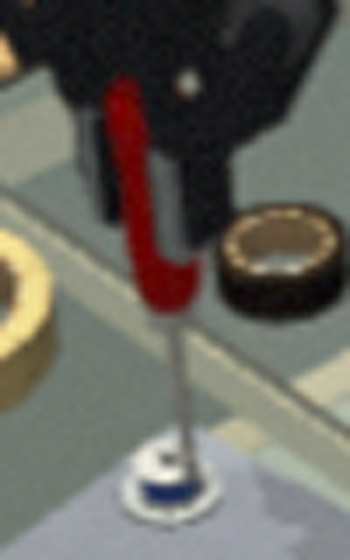

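>>> play_rows([
  {"dr": [0, 0, 0], "offset": [-0.08, -0.1, 0], "gripper": 1},
  {"dr": [0, 0, 0], "offset": [0, 0, -0.5], "gripper": 1},
  {"dr": [0, 0, 0], "offset": [0, 0, -0.5], "gripper": 1},
  {"dr": [0, 0, 0], "offset": [0, 0, -0.5], "gripper": 1},
  {"dr": [0, 0, 0], "offset": [0, 0, -0.5], "gripper": 1},
  {"dr": [0, 0, 0], "offset": [0, 0, -0.3], "gripper": 1},
  {"dr": [0, 0, 0], "offset": [0, 0, -0.2], "gripper": 1},
  {"dr": [0, 0, 0], "offset": [0, 0, 0], "gripper": 1},
  {"dr": [0, 0, 0], "offset": [0, 0, 0], "gripper": 1},
  {"dr": [0, 0, 0], "offset": [0, 0, 0], "gripper": 1},
])

```text
time_s: 16.68
position: [0.442, 0.2153, 0.1546]
tool_rot: [-0.085, 1.568, 0.086]
contact_force: [-0.9, 0.9, 0.3]
width: 0.238
```

```bash
python3 st.py
python3 - <<'E'
from h import *
import cv2
im=optics.read_camera("scene");x,y,w_,h_=215,190,80,80;k=7
cv2.imwrite("pics/z9.png",cv2.resize(im[y:y+h_,x:x+w_],None,fx=k,fy=k,interpolation=cv2.INTER_CUBIC))
im=optics.read_camera("top");cv2.imwrite("pics/t9.png",cv2.resize(im[150:250,180:280],None,fx=6,fy=6,interpolation=cv2.INTER_CUBIC))
for q in((.4415,.2150,.062),(.442,.2158,.057)):
    p=proj("scene",q);print(q,((p-[x,y]+.5)*k-.5).round(), ((proj("top",q)-[180,150]+.5)*6-.5).round())
E
```

```text
t 16.6833 pos [0.442  0.2153 0.1546] q [ 0.453  0.25  -0.361  0.958 -0.     1.915] F [-0.91  0.86  0.27] w 0.238
down [ 0.001  0.001 -1.   ] yaw_y 96.24 yaw_z 6.24
(0.4415, 0.215, 0.062) [293. 430.] [266. 400.]
(0.442, 0.2158, 0.057) [292. 443.] [267. 401.]
```

View pics/z9.png

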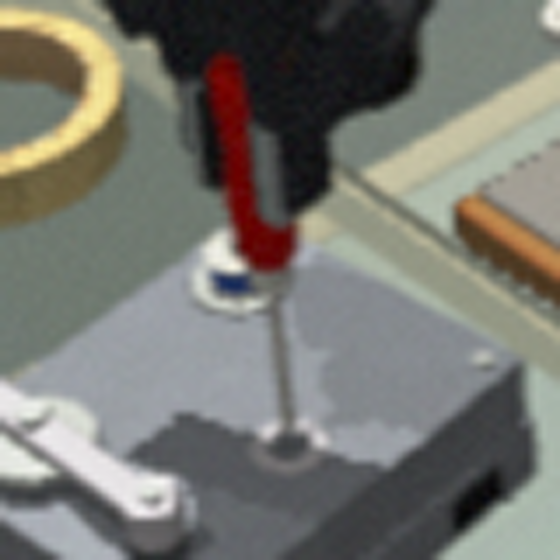

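View pics/t9.png

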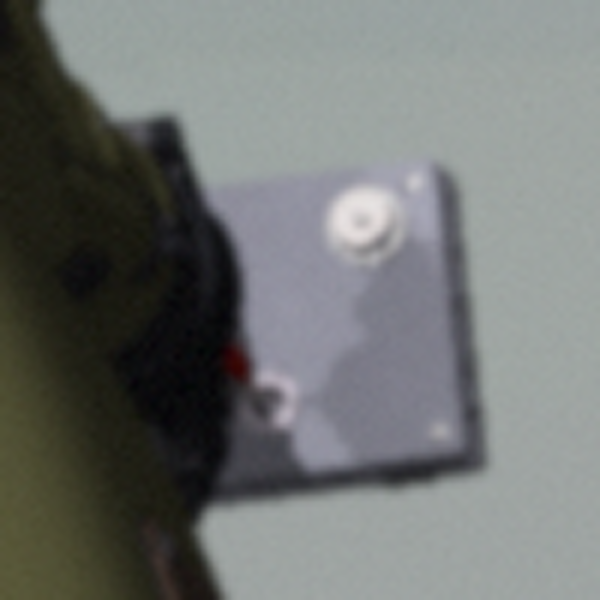

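>>> play_rows([
  {"dr": [0, 0, 0], "offset": [0, 0, -0.2], "gripper": 1},
  {"dr": [0, 0, 0], "offset": [0, 0, -0.2], "gripper": 1},
  {"dr": [0, 0, 0], "offset": [0, 0, -0.2], "gripper": 1},
  {"dr": [0, 0, 0], "offset": [0, 0, -0.2], "gripper": 1},
  {"dr": [0, 0, 0], "offset": [0, 0, -0.1], "gripper": 1},
  {"dr": [0, 0, 0], "offset": [0, 0, 0], "gripper": 1},
  {"dr": [0, 0, 0], "offset": [0, 0, 0], "gripper": 1},
  {"dr": [0, 0, 0], "offset": [0, 0, 0], "gripper": 1},
  {"dr": [0, 0, 0], "offset": [0, 0, 0], "gripper": 1},
  {"dr": [0, 0, 0], "offset": [0, 0, 0], "gripper": 1},
])

```text
time_s: 17.62
position: [0.4416, 0.2152, 0.1316]
tool_rot: [-0.085, 1.569, 0.086]
contact_force: [0.1, 0.3, -1.4]
width: 0.233
```

```bash
python3 st.py
```

```text
t 17.6167 pos [0.4416 0.2152 0.1316] q [ 0.453  0.269 -0.401  0.9    0.     1.915] F [ 0.06  0.28 -1.37] w 0.233
down [ 0.  0. -1.] yaw_y 96.24 yaw_z 6.24
```

>>> play_rows([
  {"dr": [0, 0, 0], "offset": [0, 0, -0.06], "gripper": 1},
  {"dr": [0, 0, 0], "offset": [0, 0, -0.06], "gripper": 1},
  {"dr": [0, 0, 0], "offset": [0, 0, -0.06], "gripper": 1},
  {"dr": [0, 0, 0], "offset": [0, 0, -0.06], "gripper": 1},
  {"dr": [0, 0, 0], "offset": [0, 0, -0.04], "gripper": 1},
  {"dr": [0, 0, 0], "offset": [0, 0, 0], "gripper": 1},
  {"dr": [0, 0, 0], "offset": [0, 0, 0], "gripper": 1},
  {"dr": [0, 0, 0], "offset": [0, 0, 0], "gripper": 1},
  {"dr": [0, 0, 0], "offset": [0, 0, 0], "gripper": 1},
  {"dr": [0, 0, 0], "offset": [0, 0, 0], "gripper": 1},
])

```text
time_s: 18.45
position: [0.4417, 0.2152, 0.1245]
tool_rot: [-0.085, 1.568, 0.086]
contact_force: [-0.1, 0.4, 3.1]
width: 0.233
```

```bash
python3 st.py
```

```text
t 18.45 pos [0.4417 0.2152 0.1245] q [ 0.453  0.276 -0.412  0.882 -0.     1.915] F [-0.13  0.44  3.07] w 0.233
down [ 0.001  0.    -1.   ] yaw_y 96.24 yaw_z 6.24
```

>>> play_rows([
  {"dr": [0, 0, 0], "offset": [0, 0, -0.04], "gripper": 1},
  {"dr": [0, 0, 0], "offset": [0, 0, -0.04], "gripper": 1},
  {"dr": [0, 0, 0], "offset": [0, 0, 0], "gripper": 1},
  {"dr": [0, 0, 0], "offset": [0, 0, 0], "gripper": 1},
  {"dr": [0, 0, 0], "offset": [0, 0, 0], "gripper": 1},
  {"dr": [0, 0, 0], "offset": [0, 0, 0], "gripper": 1},
  {"dr": [0, 0, 0], "offset": [0, 0, 0], "gripper": 1},
  {"dr": [0, 0, 0], "offset": [0, 0, 0], "gripper": 1},
  {"dr": [0, 0, 0], "offset": [0, 0, 0], "gripper": 1},
  {"dr": [0, 0, 0], "offset": [0, 0, 0], "gripper": 1},
])

```text
time_s: 19.28
position: [0.4418, 0.2153, 0.1232]
tool_rot: [-0.085, 1.568, 0.086]
contact_force: [-0.7, -1.1, 9.2]
width: 0.231
```

```bash
python3 st.py
```

```text
t 19.2833 pos [0.4418 0.2153 0.1232] q [ 0.453  0.277 -0.414  0.878  0.     1.915] F [-0.65 -1.07  9.21] w 0.231
down [ 0.001  0.001 -1.   ] yaw_y 96.24 yaw_z 6.24
```

>>> play_rows([
  {"dr": [0, 0, 0], "offset": [0, 0, -0.04], "gripper": 1},
  {"dr": [0, 0, 0], "offset": [0, 0, 0], "gripper": 1},
  {"dr": [0, 0, 0], "offset": [0, 0, 0], "gripper": 1},
  {"dr": [0, 0, 0], "offset": [0, 0, 0], "gripper": 1},
  {"dr": [0, 0, 0], "offset": [0, 0, 0], "gripper": 1},
  {"dr": [0, 0, 0], "offset": [0, 0, 0], "gripper": 1},
  {"dr": [0, 0, 0], "offset": [0, 0, 0], "gripper": 1},
  {"dr": [0, 0, 0], "offset": [0, 0, 0], "gripper": 1},
  {"dr": [0, 0, 0], "offset": [0, 0, 0], "gripper": 1},
  {"dr": [0, 0, 0], "offset": [0, 0, 0], "gripper": 1},
])

```text
time_s: 20.12
position: [0.442, 0.2154, 0.1229]
tool_rot: [-0.085, 1.567, 0.086]
contact_force: [-2.2, -1.0, 14.6]
width: 0.231
```

```bash
python3 st.py
python3 - <<'E'
from h import *
import cv2
im=optics.read_camera("scene");cv2.imwrite("pics/z10.png",cv2.resize(im[180:290,190:300],None,fx=5,fy=5,interpolation=cv2.INTER_CUBIC))
E
python3 st.py
```

```text
t 20.1167 pos [0.442  0.2154 0.1229] q [ 0.453  0.277 -0.415  0.877  0.     1.915] F [-2.21 -1.04 14.63] w 0.231
down [ 0.002  0.001 -1.   ] yaw_y 96.24 yaw_z 6.24
t 20.1667 pos [0.442  0.2154 0.1229] q [ 0.453  0.277 -0.415  0.877  0.     1.915] F [-2.43 -0.81 13.53] w 0.232
down [ 0.002  0.001 -1.   ] yaw_y 96.24 yaw_z 6.24
```

View pics/z10.png

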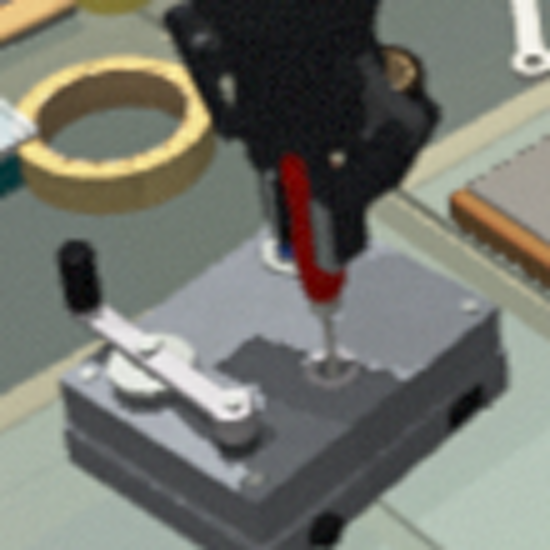

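The blade goes into the hole at crop (330,370), and the guide arm still points to the back with its knob at (78,270). The force is about 14 N with almost no further travel, so the button is on its stop.

```bash
python3 -c "
from plant import sign_off
print(sign_off())"; python3 st.py
```

```text
the job is handed in; nothing more can be done
None
the job is handed in; nothing more can be done
```

The job is handed in. The screwdriver is in the gripper with its blade down the reset hole, pressing on the button. `sign_off()` gave no verdict.

**What I did:** I pushed the guide arm aside with the closed fingers and took the screwdriver from the stand at a 70 N squeeze. I then lowered it into the hole and pressed until the button met its stop. It was done at about 20 s of the 64 s allowed.

**Last checks before handing in:**
- **Button:** the push read about 14 N upward. The last 1 mm commanded moved the tool only 0.3 mm while the force rose from 9 N to 14 N, so the button is on its stop.
- **Tip depth:** I put the tip about 25.5 mm below the rim, against 25 mm for fully down. This comes from the tool height and assumes the screwdriver has not slipped in the grip. The button's travel can't be read directly.
- **Alignment:** the tool was within about 1 mm of the hole centre I measured from the pictures.
- **Grip:** the opening held steady at about 0.23 of full, or 20 mm, on the handle.
- **Guide arm:** its knob, measured after the push, was within about 1 cm of its place at the stop. The last picture still shows it pointing to the back.
- **Awl:** it was still in its socket in the picture taken after I lifted the screwdriver out.

No check failed. The small disagreements were a hole position 1–2 mm off my first estimate and a steady sideways force of about 2 N while pressing.

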